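# Index the rosette table to its next hole

### The arm

A 6-joint arm with a two-finger parallel gripper is mounted at the origin on the work surface. World frame = base frame: x ahead of the robot, y to its left, z up, the work surface at z = 0. Lengths are in m, angles in rad, forces in N, time in s.
With the tool pointing down it reaches from about 0.25 to 0.725 m from the base axis. Payload 4 kg.
Tool frame: the origin (TCP) lies midway between the tips of the shut fingers; the grasp point (between the pads) lies 19 mm behind it; z points along the fingers, x is the direction in which the jaws open and shut, and the axes are right-handed (so a half turn about z gives the same grasp; the last joint's range is limited). The gripper opens to 85 mm and grips with 20 to 120 N. Pads are 22 mm wide; open, the fingers measure 114 mm over their backs; the gripper's body (76 mm by 85 mm) begins 54 mm behind the grasp point. The pads swing forward as they close: fully open they stand 13 mm farther back than shut.
Start: joints at [1.348, 0.241, 0.005, 1.335, 0, 1.571], TCP at [0.11, 0.488, 0.231] pointing down, gripper open.
Joint ranges: [-2.72, 2.72], [-1.05, 1.87], [-1.09, 1.28], [-1.99, 2.15], [-1.42, 1.44], [-3.14, 3.14]. Speed limits (rad/s): [2.79, 2.79, 3.14, 3.14, 3.14, 3.14].

### API

Orientations are given as a unit quaternion [x, y, z, w].
In Python, from workcell import bot, vision, ticket gives the robot as it stands.
- The arm moves only by the tool play_rows, never from a script. Its argument "deltas" is one flat list of numbers, 5 for each row, row after row: the opening, from 0 (shut) to 1 (fully open), then the shift along the tool's x, y, z in units of 60 mm (1.0 is 60 mm), then the turn about the tool's z in degrees. A call has 1 to 12 rows; each row shifts and turns the pose as measured when the row begins, along the tool's axes as they then stand; what a row does not reach is not made up. A row lasts 1/8 s, in which the tool goes at most 62.5 mm and 10.7 degrees, less where a joint would pass 70% of its speed; a pose out of reach is approached as far as the arm can. A call is refused whole if a number of a shift passes 1 or a number of a turn 10.7, either way. A call with a gripper value outside its range is refused whole. The fingers move at their own pace and stop on an object; the grip force is fixed at half the most. Time passes only in rows, so rows that do not move let the fingers close. It gives the time, the measured TCP pose, the force and the opening at its end, in the units of the state.
- bot.get_obs(): the state, without advancing time (a new reading comes with each control period).
- vision.camera(name): name is "side" or "top" or "wrist"; returns a dict with "color" (400x640x3 uint8, blue, green, red), "intrinsics" (3x3 intrinsics, pixels), "k1" (the pictures are not rectified: a ray, as slopes to the right and down, at radius r is drawn at 1 + k1 r^2 times it, then the intrinsics apply), "rvec" (rotation vector, rad) and "tvec" (3), from world to camera coordinates, as OpenCV has them. Camera axes: x right, y down, z forward; pixel columns grow to the right and rows downward; lengths in m; the calibration is good to about 2 mm. A picture is of the moment at which its call begins. There is no depth.
- ticket.job_done(): hands the job in, once; it reports no verdict.
The state is a dict: "clock": time; "joint_pos": joint angles; "joint_vel": joint speeds; "tau": joint torques, N m; "eef_pos": TCP position; "tool_rot": TCP orientation; "ft_force": force on the tool from outside, world axes, zero at the start; "ft_torque": the same for the moment, N m; "grip_width": finger opening in m.
Only numpy, scipy, OpenCV 4.12 (cv2) and the standard library are available. Lean on these libraries where they do the work, as an engineer would, in place of code of your own. Each camera call takes 0.05 s, during which the arm holds its last target. There are 200 camera calls.

### The job

Bring the next place of the wooden rosette ring under the drill guide: with the fingertips press the rotary table's black indexing plunger right in, and keeping it pressed turn the table anticlockwise (seen from above) to the very next hole of the index ring; then let the plunger spring fully up into that hole and move clear. Do not take the plunger between the fingers; leave the rosette lying flat on the table and the other things on the bench where they are.

Things in the scene. Friction and masses are not known exactly. Their poses are not given: they have to be found in the camera images.
- index_base: the fixed base of the rotary indexing table: a round dark steel pan of 287 mm diameter with a flat steel index ring on it (ring top 36 mm above the bench, inner diameter 226 mm) that has 8 evenly spaced holes 15 mm wide, 45 degrees apart. Origin: on the rotary table's axis at bench height, z up. At its own +x side a drill guide (aluminium post and arm, top 86 mm above the bench) reaches over the table; two bolted ears stick out to 182 mm from the axis at its +y and -y sides
- table_axis (a point): point on the turntable's axis at the height of the turntable's upper face, 42 mm above the bench. The turntable is an aluminium disc of 222 mm diameter that lies inside the index ring, with a low hub in the middle (top 60 mm above the bench)
- turntable (a joint): rotation of the turntable in rad, 0 in the present hole within 0.02, positive anticlockwise seen from above; the next hole anticlockwise is at 0.785 (45 degrees). It turns with light friction (0.08 N m) when the plunger is in, and is locked (about 0.02 rad of play either way) while the plunger's ball nose is up in a hole
- plunger (a joint): how far the plunger is pushed down, in m: 0 fully up (locked, or over a hole), 0.015 at its bottom stop. From 0.009 on its nose is clear below the index ring and the turntable is free. It is sprung upward: 4 N to start moving, 5.8 N at 0.009, 7 N at 0.015. Let go between holes it stays about 0.009 down with its nose rubbing under the ring, and jumps up when the table brings it to within about 0.02 to 0.03 rad of a hole
- plunger_top (a point): centre of the flat top of the plunger's round black push cap, 34 mm diameter and 10 mm thick, z up; the only black round cap on the turntable. It stands on the turntable 85 mm from the axis and travels round with it; 80 mm above the bench when up, 65 mm when pushed right in. Dragging the pushed-in cap sideways in a circle about the axis turns the table
- hole_now (a point): centre of the index ring's hole that the plunger's steel ball nose (12 mm) fills at the start, 125 mm from the axis and 36 mm above the bench, on the same radius as the cap at the start; fixed to the base
- hole_next (a point): centre of the next hole anticlockwise in the index ring, 45 degrees on, 125 mm from the axis and 36 mm above the bench; fixed to the base. The cap's centre must come to lie on the radius through it
- rosette: the work: a flat wooden ring (rosette blank) of 132 mm outer and 91 mm inner diameter, 6 mm thick, lying loose on the turntable around the hub and turning with it; its origin is the centre of its underside, 42 mm above the bench
- jar: a squat round amber glass jar with a steel lid, 48 mm across, 60 mm high, standing beside the rotary table; a bystander, origin under its middle
- maple_block: a pale wood block 60 x 40 x 35 mm high, lying beside the rotary table; a bystander, origin under its middle
- pencil: a mechanical pencil, 142 mm long and 8 mm thick, lying on the robot's side of the rotary table; a bystander, origin under its middle
- screwdriver: a screwdriver lying at the right of the bench; a bystander, origin under its middle
- glue: a white plastic glue bottle with a yellow cap, 56 mm across and 130 mm high, on the left of the bench; a bystander, origin under its middle
- mug: a white mug, 76 mm across and 85 mm high, at the left of the bench; a bystander, origin under its middle
- brush: a brush lying at the right of the bench; a bystander, origin under its middle
There are look-alikes about, which are no part of the job. Of the things shaped like the rosette, the wooden one is meant.

How it is judged:
On the way, in this order (a step that is already met when the one before it is completed fails the run):
1. the plunger is pressed in, clear of the index ring, with the table still near its first hole (value of joint plunger above 0.0085 m and value of joint turntable between -0.3 and 0.3 rad), for 0.05 s.
2. the table is turned anticlockwise with the plunger in (value of joint turntable above 0.35 rad and value of joint plunger above 0.006 m), for 0.05 s.
At the end, for the whole second after the job is handed in: the turntable rests in the next hole anticlockwise (0.785 rad, within 0.03) with the plunger fully up in it (less than 2 mm down), and the rosette lies flat on the table around the hub (within 4 mm in height, 6 mm of centre) (value of joint turntable between 0.755 and 0.815 rad and value of joint plunger below 0.002 m and velocity of joint turntable between -0.02 and 0.02 rad/s and height (world z) of rosette between 0.038 and 0.046 m and horizontal distance between rosette and table_axis below 0.006 m); the robot touches nothing.
It fails at once if the rosette is lifted off the table (height (world z) of rosette above 0.052 m).
It fails at once if the plunger's cap is taken between the fingers instead of pressed from above (z of the grasp point in the frame of plunger_top below 0.005 m and horizontal distance between the grasp point and plunger_top below 0.015 m).
It fails at once if a bystander is moved by more than 30 mm (distance of any of jar, maple_block, pencil, screwdriver, glue, mug, brush from where it was at the start of the episode above 0.03 m).
It also fails if it takes over 34 s, if anything falls off the work surface, if the arm or the gripper's body presses on something with over 40 N, if the wrist force passes 120 N, or if a joint passes its speed limit or range.

## Working session

There is one attempt and no reset: what is moved stays moved. The work goes in short steps, Python scripts to look and compute and a tool call to move; the robot and the scene stay as the last step left them, time stands still between calls to the robot, and variables do not carry over. Pictures are saved under pics/ and viewed, about 8 in all and at most 12, crops included, and the job is handed in when it is done.

Besides the shell and the picture viewer there is one more tool, called after "Emit:" by a JSON object that holds its "name" and its "arguments", one argument or row to a line. play_rows: Moves the arm, as the interface text tells. Its arguments: {"type":"object","properties":{"deltas":{"type":"array"}},"required":["deltas"]}

```bash
mkdir -p pics; cat > h.py <<'E'
import numpy as np, cv2
from workcell import bot, vision, ticket
def snap(n,f=None):
    c=vision.camera(n)
    if f: cv2.imwrite('pics/'+f,c['color'])
    return c
def ray(c,uv):
    K=c['intrinsics'];d=np.array([(uv[0]-K[0][2])/K[0][0],(uv[1]-K[1][2])/K[1][1]])
    s=d.copy()
    for _ in range(20): s=d/(1+c['k1']*(s@s))
    R=cv2.Rodrigues(np.array(c['rvec'],float))[0];t=np.array(c['tvec'],float).ravel()
    return -R.T@t, R.T@np.array([s[0],s[1],1])
def onz(c,uv,z):
    o,d=ray(c,uv);return o+d*(z-o[2])/d[2]
def proj(c,P):
    R=cv2.Rodrigues(np.array(c['rvec'],float))[0];p=R@np.array(P)+np.array(c['tvec'],float).ravel()
    s=p[:2]/p[2];s=s*(1+c['k1']*(s@s));K=c['intrinsics'];return s[0]*K[0][0]+K[0][2],s[1]*K[1][1]+K[1][2]
E
python3 - <<'E'
from h import *
import pickle
D={n:snap(n,n+'0.png') for n in('top','side')}
pickle.dump(D,open('d.pkl','wb'))
print(bot.get_obs())
E
```

```text
{'clock': 0.1, 'joint_pos': array([ 1.34797912e+00,  2.41343843e-01,  3.89651087e-03,  1.33522046e+00,
       -1.41570677e-05,  1.57080947e+00]), 'joint_vel': array([ 3.12454055e-04, -1.64301511e-03,  3.15029642e-03,  6.09534700e-05,
        2.48395476e-04, -3.56212872e-04]), 'tau': array([-4.81376464e-04, -3.73137760e+01,  2.53010488e+01,  1.08488413e-02,
       -3.15866919e-05,  5.68860202e-06]), 'eef_pos': array([0.11037042, 0.48709647, 0.23051323]), 'tool_rot': array([ 7.81341728e-01,  6.24102739e-01, -7.26701510e-04,  5.89533624e-04]), 'ft_force': array([-0.15939471,  0.2620651 , -0.84356556]), 'ft_torque': array([-0.00375526, -0.04152761, -0.02870181]), 'grip_width': 0.08547085699886726}
```

View pics/top0.png

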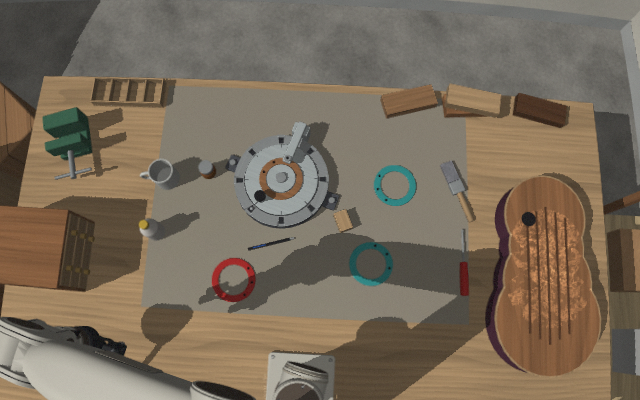

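View pics/side0.png

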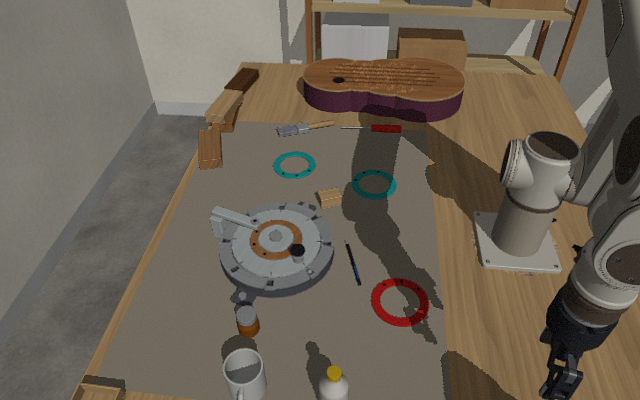

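Top view: the rotary table's hub is near (282,178) and the drill guide near (297,140). Things that could pass for the cap are the black disc on the turntable (260,197), the guitar's sound hole (528,218) and the jar lid (207,169). I take the one on the turntable at (260,197), which is at (297,250) in the side view. Rosette: the wooden ring round the hub, not the red ring (234,279) or the teal rings (395,185) and (371,264).

```bash
python3 - <<'E'
from h import *
import pickle
D=pickle.load(open('d.pkl','rb'))
def blob(c,box,mask):
    x0,y0,x1,y1=box
    n,l,s,ct=cv2.connectedComponentsWithStats(mask[y0:y1,x0:x1].astype(np.uint8))
    i=1+np.argmax(s[1:,4]);return ct[i]+[x0,y0],s[i]
R={}
for n,box in(('top',(250,187,272,208)),('side',(285,240,310,259))):
    c=D[n];m=c['color'].max(2)<45
    p,s=blob(c,box,m);R[n]=p;print(n,p,s)
    print(' cap@z.078',onz(c,p,.078))
    # rosette
    im=c['color'].astype(int);w=((im[...,2]-im[...,0])>40)
    b=(250,150,310,205) if n=='top' else (240,210,312,265)
    mm=np.zeros_like(w);mm[b[1]:b[3],b[0]:b[2]]=w[b[1]:b[3],b[0]:b[2]]
    q=np.argwhere(mm)[:,::-1]
    P=np.array([onz(c,u,.048)[:2] for u in q])
    hull=cv2.convexHull(P.astype(np.float32));ctr,r=cv2.minEnclosingCircle(hull)
    print(' rosette',ctr,r,len(q))
(o1,d1),(o2,d2)=[ray(D[n],R[n]) for n in('top','side')]
t=np.linalg.lstsq(np.c_[d1,-d2],o2-o1,rcond=None)[0];print('tri',o1+d1*t[0],o2+d2*t[1])
c=D['top'];a=cv2.resize(c['color'][120:240,220:350],None,fx=4,fy=4,interpolation=cv2.INTER_CUBIC)
c=D['side'];b=cv2.resize(c['color'][195:300,210:345],None,fx=4,fy=4,interpolation=cv2.INTER_CUBIC)
o=np.zeros((480,1060,3),np.uint8);o[:,:520]=a;o[:420,520:1060]=b
cv2.imwrite('pics/crop.png',cv2.resize(o,(795,360)))
E
```

```text
top [259.56521739 195.56521739] [ 5  3 11 12 92]
 cap@z.078 [0.53935282 0.14639083 0.078     ]
 rosette (0.6038658022880554, 0.0910598561167717) 0.06540116667747498 601
side [296.9        249.62857143] [  5   4  15  12 140]
 cap@z.078 [0.54166094 0.15147898 0.078     ]
 rosette (0.6042893528938293, 0.095433808863163) 0.06605488061904907 705
tri [0.54072608 0.14707178 0.07230586] [0.54255585 0.1469388  0.07273124]
```

View pics/crop.png

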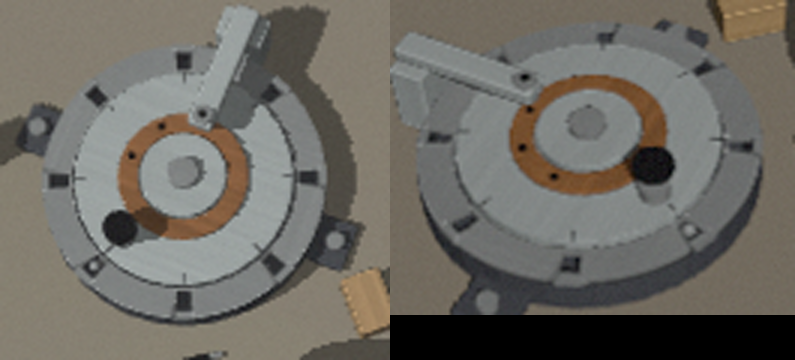

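The crop confirms it: black cap at (120,228) on its post, nose in the hole at (95,266). The next hole anticlockwise is at (183,300). Axis ≈ (0.604, 0.093), cap ≈ (0.5405, 0.1475), so the radius is 84 mm (85 expected). Now I shut the fingers and move over the cap.

Emit:
{"name": "play_rows", "arguments": {
  "deltas": [0,-0.39,0.82,0,0,0,-0.39,0.82,0,0,0,-0.39,0.82,0,0,0,-0.39,0.82,0,0,0,-0.39,0.82,0,0,0,-0.39,0.82,0,0,0,-0.39,0.82,0,0,0,-0.39,0.82,0,0,0,-0.39,0.82,0,0,0,-0.3,0.6,0.3,0]
}}

```text
clock: 1.35
eef_pos: [0.538, 0.151, 0.2095]
tool_rot: [0.779, 0.627, -0.002, 0.001]
ft_force: [0.6, 0.2, -0.1]
grip_width: 0.0002
```

```bash
cat >> h.py <<'E'
def to(x,y,z):
    o=bot.get_obs();from scipy.spatial.transform import Rotation as Ro
    R=Ro.from_quat(o['tool_rot']).as_matrix();d=np.array([x,y,z])-o['eef_pos']
    print('t',o['clock'],'tcp',o['eef_pos'].round(4),'x',R[:,0].round(3),'j',o['joint_pos'].round(2),'F',o['ft_force'].round(1),'g',o['grip_width'].round(3),'units',(R.T@d/.06).round(3))
E
python3 - <<'E'
from h import *
to(.5405,.1475,.10)
c=snap('wrist','w1.png')
for r in (0,):
  print('cap pred px',proj(c,(.5405,.1475,.08)),'axis',proj(c,(.604,.093,.06)))
c=vision.camera('top')
# index ring holes: axis check from dark hole pixels
d=__import__('pickle').load(open('d.pkl','rb'))['top'];g=d['color'].max(2)
P=[]
for v in range(120,240):
  for u in range(220,350):
    if g[v,u]<75:
      p=onz(d,(u,v),.036)[:2];r=np.hypot(*(p-[.604,.093]))
      if .113<r<.137:P.append(p)
P=np.array(P);a=np.degrees(np.arctan2(*(P-[.604,.093]).T[::-1]))%360
for k in range(0,360,10):
  s=(a>=k)&(a<k+10)
  if s.any():print(k,s.sum(),a[s].mean().round(1),P[s].mean(0).round(4))
E
```

```text
Traceback (most recent call last):
  File "h.py", line 21, in to
    print('t',o['clock'],'tcp',o['eef_pos'].round(4),'x',R[:,0].round(3),'j',o['joint_pos'].round(2),'F',o['ft_force'].round(1),'g',o['grip_width'].round(3),'units',(R.T@d/.06).round(3))
                                                                                                                                    ^^^^^^^^^^^^^^^^^^^^^
AttributeError: 'float' object has no attribute 'round'
```

```bash
sed -i "s/o\['grip_width'\].round(3)/round(o['grip_width'],3)/" h.py
python3 - <<'E'
from h import *
to(.5405,.1475,.10)
c=snap('wrist','w1.png')
print('cap pred px',proj(c,(.5405,.1475,.08)),'axis',proj(c,(.604,.093,.06)))
d=__import__('pickle').load(open('d.pkl','rb'))['top'];g=d['color'].max(2)
P=[]
for v in range(120,240):
  for u in range(220,350):
    if g[v,u]<75:
      p=onz(d,(u,v),.036)[:2];r=np.hypot(*(p-[.604,.093]))
      if .113<r<.137:P.append(p)
P=np.array(P);a=np.degrees(np.arctan2(*(P-[.604,.093]).T[::-1]))%360
for k in range(0,360,10):
  s=(a>=k)&(a<k+10)
  if s.any():print(k,s.sum(),a[s].mean().round(1),P[s].mean(0).round(4))
E
```

```text
t 1.35 tcp [0.538  0.151  0.2095] x [ 0.213  0.977 -0.004] j [ 0.28  0.37  0.13  1.33 -0.    0.49] F [ 0.6  0.2 -0.1] g 0.0 units [-0.04   0.055  1.825]
cap pred px (np.float64(318.1646441919477), np.float64(196.1351290883697)) axis (np.float64(282.17306721414934), np.float64(255.5841294232332))
0 21 3.3 [0.7301 0.1002]
40 17 47.8 [0.6883 0.1858]
50 5 50.6 [0.6846 0.1911]
90 26 93.6 [0.5961 0.2171]
130 10 137.3 [0.5115 0.1782]
140 9 141.5 [0.5059 0.1712]
180 33 184.7 [0.4781 0.0827]
220 16 228.0 [ 0.5182 -0.0024]
230 13 231.2 [ 0.5236 -0.0069]
240 1 241.7 [ 0.5504 -0.0067]
250 3 255.0 [ 0.5747 -0.0164]
260 2 262.9 [ 0.59   -0.0197]
270 29 273.9 [ 0.6125 -0.0336]
280 3 284.4 [ 0.6325 -0.0176]
290 2 295.3 [ 0.6528 -0.0104]
310 23 317.5 [0.6966 0.0083]
320 7 321.2 [0.702  0.0141]
330 1 336.9 [0.7095 0.0481]
350 1 360.0 [0.7334 0.093 ]
```

View pics/w1.png

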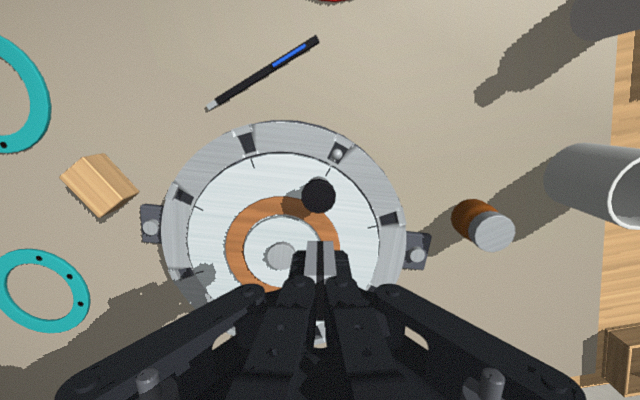

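The predicted cap pixel (318,196) matches the wrist view at (318,195), and the hub matches too. Hole fit: axis (0.604, 0.0917), hole now at 138.9°, next at 183.9°. So the cap goes from (0.540, 0.1476) to (0.519, 0.086). Now I descend and press.

Emit:
{"name": "play_rows", "arguments": {
  "deltas": [0,-0.04,0.04,0.7,0,0,0,0,0.7,0,0,0,0,0.6,0,0,0,0,0,0,0,0,0,0,0]
}}

```text
clock: 2.02
eef_pos: [0.5412, 0.1414, 0.0813]
tool_rot: [0.781, 0.624, -0.006, 0.001]
ft_force: [-0.7, 0.0, 0.4]
grip_width: 0.0001
```

```bash
python3 -c "
from h import *
to(.540,.1476,.0665)"
```

```text
t 2.025 tcp [0.5412 0.1414 0.0813] x [ 0.221  0.975 -0.01 ] j [ 0.26  0.47 -0.07  1.04 -0.01  0.48] F [-0.7  0.   0.4] g 0.0 units [ 0.099 -0.041  0.245]
```

Emit:
{"name": "play_rows", "arguments": {
  "deltas": [0,0.1,-0.04,-0.05,0,0,0,0,0,0,0,0,0,0.15,0,0,0,0,0.13,0,0,0,0,0,0]
}}

```text
clock: 2.65
eef_pos: [0.5431, 0.1498, 0.0721]
tool_rot: [0.781, 0.625, -0.001, 0.003]
ft_force: [-1.2, -0.2, 5.5]
grip_width: 0.0001
```

```bash
python3 -c "
from h import *
to(.540,.1476,.0665)"
```

```text
t 2.65 tcp [0.5431 0.1498 0.0721] x [ 0.22   0.976 -0.005] j [ 0.27  0.48 -0.08  1.01 -0.01  0.49] F [-1.2 -0.2  5.5] g 0.0 units [-0.046 -0.043  0.093]
```

Emit:
{"name": "play_rows", "arguments": {
  "deltas": [0,-0.03,-0.04,0.14,0,0,0,0,0.05,0]
}}

```text
clock: 2.9
eef_pos: [0.544, 0.1503, 0.0649]
tool_rot: [0.781, 0.625, 0.004, 0.004]
ft_force: [-5.0, 2.9, 22.2]
grip_width: 0.0003
```

```bash
python3 -c "
from h import *
to(.540,.1476,.0665)"
```

```text
t 2.9 tcp [0.544  0.1503 0.0649] x [0.219 0.976 0.001] j [ 0.27  0.48 -0.1   0.98 -0.    0.49] F [-5.   2.9 22.2] g 0.0 units [-0.059 -0.054 -0.027]
```

Emit:
{"name": "play_rows", "arguments": {
  "deltas": [0,-0.107,-0.059,0.02,-5,0,-0.107,-0.059,0.02,-5,0,-0.107,-0.059,0.02,-5]
}}

```text
clock: 3.28
eef_pos: [0.5334, 0.1364, 0.0651]
tool_rot: [0.689, 0.725, 0.009, 0.004]
ft_force: [-2.2, 2.6, 8.2]
grip_width: 0.0001
```

```bash
cat >> h.py <<'E'
A=np.array([.604,.0917])
def st():
    o=bot.get_obs();e=o['eef_pos'];r=e[:2]-A
    print('R',np.hypot(*r).round(4),'ang',np.degrees(np.arctan2(r[1],r[0])).round(2)%360)
def cap(tag=None):
    c=snap('top');d=snap('side');
    for n,k,h in(('top',c,.066),('side',d,.066)):
        if tag: cv2.imwrite(f'pics/{n}{tag}.png',k['color'])
    return c,d
E
python3 -c "
from h import *
to(.540,.1476,.0665);st()"
```

```text
t 3.275 tcp [0.5334 0.1364 0.0651] x [-0.051  0.999  0.007] j [ 0.25  0.45 -0.15  0.95  0.    0.2 ] F [-2.2  2.6  8.2] g 0.0 units [ 0.182  0.12  -0.02 ]
R 0.0835 ang 147.68
```

Emit:
{"name": "play_rows", "arguments": {
  "deltas": [0,-0.113,-0.073,0.03,-4.3,0,-0.113,-0.073,0.03,-4.3,0,-0.113,-0.073,0.03,-4.3,0,-0.113,-0.073,0.03,-4.3]
}}

```text
clock: 3.78
eef_pos: [0.5232, 0.1114, 0.0651]
tool_rot: [0.567, 0.823, 0.016, 0.005]
ft_force: [-3.6, 2.1, 14.1]
grip_width: 0.0
```

```bash
python3 - <<'E'
from h import *
to(.5192,.086,.0665);st()
c,d=cap('2')
o=np.hstack([cv2.resize(c['color'][130:230,230:330],(400,400),interpolation=2),cv2.resize(d['color'][195:295,220:320],(400,400),interpolation=2)])
cv2.imwrite('pics/m2.png',o)
E
```

```text
t 3.775 tcp [0.5232 0.1114 0.0651] x [-0.357  0.934  0.009] j [ 0.2   0.42 -0.2   0.92  0.01 -0.16] F [-3.6  2.1 14.1] g 0.0 units [-0.371 -0.212 -0.034]
R 0.0832 ang 166.32
```

View pics/m2.png

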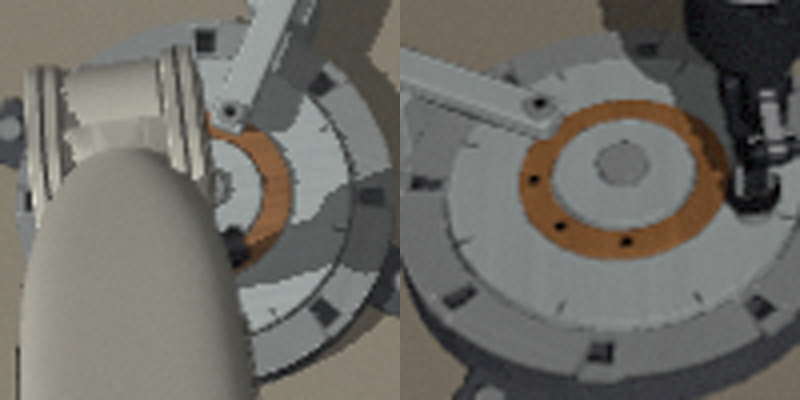

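Emit:
{"name": "play_rows", "arguments": {
  "deltas": [0,-0.1,-0.061,0.02,-4,0,-0.1,-0.061,0.02,-4,0,-0.1,-0.061,0.02,-4]
}}

```text
clock: 4.25
eef_pos: [0.5209, 0.0916, 0.0651]
tool_rot: [0.475, 0.88, 0.017, 0.007]
ft_force: [-3.3, 1.1, 11.1]
grip_width: 0.0001
```

```bash
python3 - <<'E'
from h import *
import pickle
to(.5192,.086,.0665);st()
d=snap('side','side3.png');d0=pickle.load(open('d.pkl','rb'))['side']
# rosette hole dots (dark inside brown, r 45-66 mm at z .048)
for k in(d0,d):
  g=cv2.resize(k['color'],None,fx=4,fy=4,interpolation=cv2.INTER_CUBIC).astype(int)
  m=(g[...,2]<95).astype(np.uint8);n,l,s,ct=cv2.connectedComponentsWithStats(m)
  for i in range(1,n):
    p=onz(k,(ct[i]-1.5)/4,.048)[:2]-A
    if .047<np.hypot(*p)<.065 and 20<s[i,4]<300: print('dot',np.degrees(np.arctan2(p[1],p[0])).round(2)%360,np.hypot(*p).round(4),s[i,4])
  print()
E
```

```text
t 4.25 tcp [0.5209 0.0916 0.0651] x [-0.548  0.837  0.005] j [ 0.16  0.41 -0.22  0.91  0.02 -0.42] F [-3.3  1.1 11.1] g 0.0 units [-0.062 -0.074 -0.026]
R 0.0831 ang 180.1
dot 342.81 0.0564 123
dot 27.17 0.0573 148
dot 70.66 0.0573 137

dot 24.87 0.0572 113
dot 68.81 0.0573 123
dot 112.4 0.0569 152
```

Emit:
{"name": "play_rows", "arguments": {
  "deltas": [0,-0.075,-0.045,0.02,-2]
}}

```text
clock: 4.42
eef_pos: [0.5213, 0.0857, 0.0652]
tool_rot: [0.459, 0.888, 0.018, 0.008]
ft_force: [-2.8, 1.2, 10.7]
grip_width: 0.0003
```

```bash
cat > dots.py <<'E'
from h import *
import pickle
def dots(k):
  g=cv2.resize(k['color'],None,fx=4,fy=4,interpolation=cv2.INTER_CUBIC).astype(int)
  m=(g[...,2]<95).astype(np.uint8);n,l,s,ct=cv2.connectedComponentsWithStats(m);r=[]
  for i in range(1,n):
    p=onz(k,(ct[i]-1.5)/4,.048)[:2]-A
    if .054<np.hypot(*p)<.060 and 60<s[i,4]<300: r.append(np.degrees(np.arctan2(p[1],p[0])).round(2)%360)
  return np.sort(r)
to(.5192,.086,.0665);st()
print(dots(snap('side'))-[27.17,70.66,-17.19][0:0] if 0 else dots(snap('side')))
E
python3 dots.py
```

```text
t 4.425 tcp [0.5213 0.0857 0.0652] x [-0.579  0.816  0.003] j [ 0.15  0.4  -0.23  0.91  0.02 -0.47] F [-2.8  1.2 10.7] g 0.0 units [ 0.025 -0.026 -0.023]
R 0.0829 ang 184.13
[ 28.89  72.54 116.28]
```

Emit:
{"name": "play_rows", "arguments": {
  "deltas": [0,0,0,-0.05,0,0,0,0,-0.1,0,0,0,0,-0.15,0,0,0,0,-0.3,0,0,0,0,-0.5,0,0,0,0,0,0]
}}

```text
clock: 5.22
eef_pos: [0.5185, 0.0825, 0.1328]
tool_rot: [0.459, 0.888, 0.016, 0.007]
ft_force: [1.0, 0.1, -0.2]
grip_width: -0.0002
```

```bash
python3 dots.py; python3 - <<'E'
from h import *
w=snap('wrist');d=snap('side')
o=np.hstack([cv2.resize(w['color'][50:350,170:470],(400,400)),cv2.resize(d['color'][195:295,220:320],(400,400),interpolation=2)])
cv2.imwrite('pics/m4.png',o)
E
```

```text
t 5.225 tcp [0.5185 0.0825 0.1328] x [-0.578  0.816  0.003] j [ 0.15  0.33 -0.14  1.07  0.02 -0.47] F [ 1.   0.1 -0.2] g -0.0 units [0.038 0.005 1.107]
R 0.086 ang 186.14
[ 29.5   73.45 117.41]
```

View pics/m4.png

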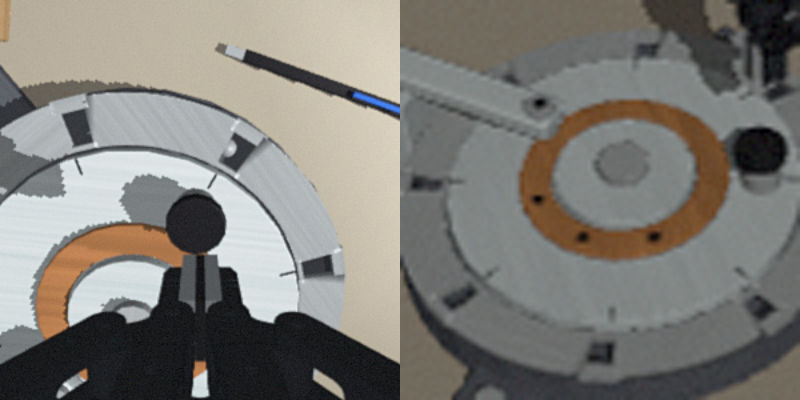

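The wrist crop shows the ball in the next hole, left of its centre, so slightly past. The dots say about 46.5°. I'll check the cap's height and position by triangulating the wrist and side views.

```bash
cat > capz.py <<'E'
from h import *
# cap top outline: min-enclosing circle in wrist; top-edge: rays for cap centre
def tri(a,b):
    (o1,d1),(o2,d2)=a,b
    t=np.linalg.lstsq(np.c_[d1,-d2],o2-o1,rcond=None)[0];return o1+d1*t[0],o2+d2*t[1]
def cen(k,P,h):
    u,v=proj(k,P);u,v=int(u),int(v);g=k['color'][v-h:v+h,u-h:u+h].max(2);m=(g<45).astype(np.uint8)
    n,l,s,ct=cv2.connectedComponentsWithStats(m);i=l[h,h] or 1+np.argmax(s[1:,4]);print(s[i],(u-h,v-h));return ct[i]+[u-h,v-h]
w=snap('wrist');d=snap('side');P=(.5192,.086,.077)
a,b=cen(w,P,40),cen(d,P,12);print(a,b)
p,q=tri(ray(w,a),ray(d,b));print(p,q)
for z in(.066,.071,.077):
    for k,uv in((w,a),(d,b)):
        e=onz(k,uv,z)[:2]-A;print(z,np.hypot(*e).round(4),np.degrees(np.arctan2(e[1],e[0])).round(2)%360)
# nose in hole, z=.036 : enlarge
u,v=map(int,proj(w,(A[0]+.125*np.cos(3.208),A[1]+.125*np.sin(3.208),.036)))
print('hole px',proj(w,(A[0]+.125*np.cos(3.208),A[1]+.125*np.sin(3.208),.036)))
c1=cv2.resize(w['color'][v-35:v+35,u-35:u+35],(400,400),interpolation=2)
import os;w1=cv2.imread('pics/w1.png');c2=cv2.resize(w1[153-25:153+25,338-25:338+25],(400,400),interpolation=2)
cv2.imwrite('pics/m5.png',np.hstack([c1,c2]))
E
python3 capz.py
```

```text
[  13   12   44   68 1520] (281, 186)
[  6   9  13  11 122] (297, 218)
[315.29013158 223.02302632] [309.31147541 232.14754098]
[0.52293688 0.082872   0.06772725] [0.5214785  0.08313056 0.0672772 ]
0.066 0.0809 185.98
0.066 0.0829 186.76
0.071 0.0828 186.66
0.071 0.0832 183.51
0.077 0.085 187.44
0.077 0.0839 179.65
hole px (np.float64(347.2905896097374), np.float64(167.1992547438219))
```

View pics/m5.png

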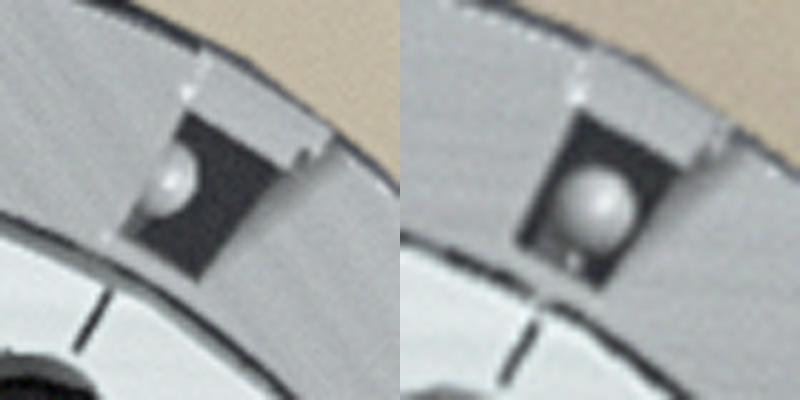

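The crops show the nose's right half at the hole's left edge, against a centred ball at the start. The table is therefore about 3° past and the nose is still under the ring (cap about 186.7°, 183.9° wanted). I'll press again lightly, turn back a little clockwise and let go.

Emit:
{"name": "play_rows", "arguments": {
  "deltas": [0,0,0,0.35,0,0,0,0,0.3,0,0,0,0,0.15,0,0,0,0,0,0]
}}

```text
clock: 5.98
eef_pos: [0.515, 0.083, 0.0772]
tool_rot: [0.459, 0.888, 0.013, 0.002]
ft_force: [0.2, -0.3, -0.4]
grip_width: 0.0003
```

```bash
python3 -c "
from h import *
to(.5196,.0818,.068);st()"
```

```text
t 5.975 tcp [0.515  0.083  0.0772] x [-0.578  0.816  0.008] j [ 0.15  0.39 -0.21  0.95  0.02 -0.47] F [ 0.2 -0.3 -0.4] g 0.0 units [-0.062  0.048  0.154]
R 0.0895 ang 185.61
```

Emit:
{"name": "play_rows", "arguments": {
  "deltas": [0,-0.05,0.05,0,0,0,0,0,0.15,0,0,0,0,0.05,0]
}}

```text
clock: 6.35
eef_pos: [0.5216, 0.0826, 0.067]
tool_rot: [0.459, 0.888, 0.014, 0.004]
ft_force: [-2.9, -0.3, 5.8]
grip_width: -0.0003
```

```bash
python3 -c "
from h import *
to(.5196,.0818,.068);st()"
```

```text
t 6.35 tcp [0.5216 0.0826 0.067 ] x [-0.578  0.816  0.006] j [ 0.15  0.41 -0.21  0.93  0.02 -0.47] F [-2.9 -0.3  5.8] g -0.0 units [ 0.009 -0.034 -0.017]
R 0.0829 ang 186.32
```

Emit:
{"name": "play_rows", "arguments": {
  "deltas": [0,0.035,0.022,0.02,0,0,0.03,0.02,0.02,0]
}}

```text
clock: 6.6
eef_pos: [0.5212, 0.0864, 0.0658]
tool_rot: [0.46, 0.888, 0.013, 0.004]
ft_force: [-2.5, -1.0, 7.1]
grip_width: 0.0001
```

```bash
python3 dots.py; sed -i '/^a,b=/,/np.hypot(\*e).round(4)/d' capz.py; sed -i "s/,P=.*//; s/;P=(.*//" capz.py; python3 capz.py
```

```text
t 6.6 tcp [0.5212 0.0864 0.0658] x [-0.577  0.816  0.004] j [ 0.16  0.41 -0.21  0.92  0.02 -0.46] F [-2.5 -1.   7.1] g 0.0 units [ 0.013 -0.031 -0.013]
R 0.083 ang 183.64
[ 27.1   71.06 115.02]
hole px (np.float64(356.4663930395613), np.float64(178.6144023634364))
```

View pics/m5.png

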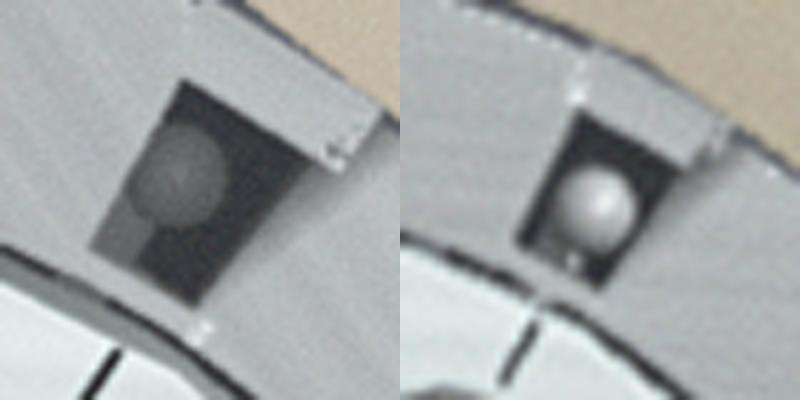

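The nose is now almost wholly in the hole, about 1 mm short going clockwise (ball (180,175), hole centre (200,190)). I'll nudge it a touch more, then lift.

Emit:
{"name": "play_rows", "arguments": {
  "deltas": [0,0.015,0.01,0.01,0,0,0.003,0.002,-0.06,0,0,0.003,0.002,-0.08,0,0,0,0,-0.15,0,0,0,0,-0.3,0,0,0,0,-0.5,0,0,0,0,0,0]
}}

```text
clock: 7.62
eef_pos: [0.5194, 0.0867, 0.1344]
tool_rot: [0.46, 0.888, 0.013, 0.004]
ft_force: [0.7, 0.8, -0.2]
grip_width: 0.0001
```

```bash
python3 dots.py; python3 capz.py
```

```text
t 7.625 tcp [0.5194 0.0867 0.1344] x [-0.578  0.816  0.005] j [ 0.16  0.34 -0.12  1.09  0.02 -0.46] F [ 0.7  0.8 -0.2] g 0.0 units [-0.013 -0.042  1.13 ]
R 0.0847 ang 183.36
[ 26.95  70.56 114.32]
hole px (np.float64(344.12119049131667), np.float64(161.70198927710535))
```

View pics/m5.png

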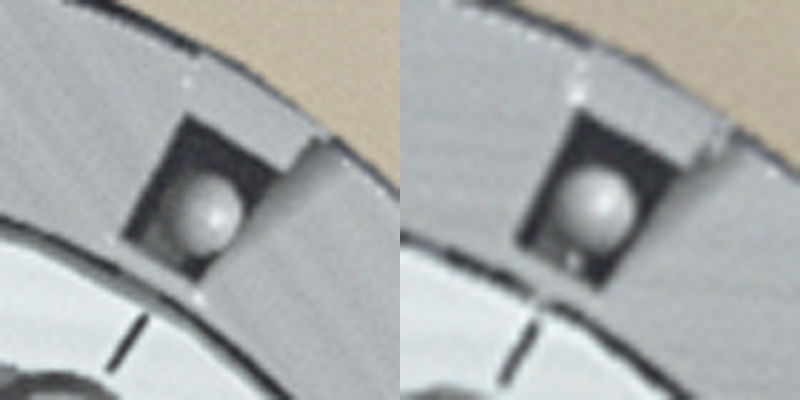

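The ball now fills the hole as it did at the start. I'll move clear and check the height and angle from the top and side views.

Emit:
{"name": "play_rows", "arguments": {
  "deltas": [0,0,0,-0.8,0,0,0,0,-0.8,0,0,0.8,0,0,0,0,0.9,0,0,0,0,0.9,0,0,0,0,0.9,0,0,0,0,0.9,0,0,0,0,0.5,0,0,0,0,0,0,0,0]
}}

```text
clock: 8.9
eef_pos: [0.3367, 0.3293, 0.2204]
tool_rot: [0.461, 0.887, 0.003, -0.006]
ft_force: [-0.5, -0.3, 0.8]
grip_width: -0.0002
```

```bash
python3 dots.py; python3 - <<'E'
from h import *
import pickle
D0=pickle.load(open('d.pkl','rb'))
D={n:snap(n,n+'9.png') for n in('top','side')}
for DD,P in((D0,(.54,.1476,.078)),(D,(.5192,.086,.078))):
  r=[]
  for n in('top','side'):
    k=DD[n];u,v=map(int,proj(k,P));h=13;m=(k['color'][v-h:v+h,u-h:u+h].max(2)<45).astype(np.uint8)
    N,l,s,ct=cv2.connectedComponentsWithStats(m);i=l[h,h];print(n,proj(k,P),ct[i]+[u-h,v-h],s[i])
    r.append(ray(k,ct[i]+[u-h,v-h]))
    e=onz(k,ct[i]+[u-h,v-h],.078)[:2]-A;print('  R,ang',np.hypot(*e).round(4),np.degrees(np.arctan2(e[1],e[0]))%360)
  (o1,d1),(o2,d2)=r;t=np.linalg.lstsq(np.c_[d1,-d2],o2-o1,rcond=None)[0];print(o1+d1*t[0],o2+d2*t[1])
for n,b in(('top',(250,150,310,205)),('side',(240,210,312,265))):
    k=D[n];im=k['color'].astype(int);w=(im[...,2]-im[...,0])>40
    q=[(u,v) for v in range(b[1],b[3]) for u in range(b[0],b[2]) if w[v,u]]
    print('rosette',cv2.minEnclosingCircle(np.array([onz(k,p,.048)[:2] for p in q],np.float32)))
E
```

```text
t 8.9 tcp [0.3367 0.3293 0.2204] x [-0.575  0.818  0.013] j [ 0.77  0.19 -0.09  1.29  0.01  0.15] F [-0.5 -0.3  0.8] g -0.0 units [-5.099  0.155  2.5  ]
R 0.3576 ang 138.37
[ 26.85  70.44 114.45]
top (np.float64(259.1710604721191), np.float64(195.32925665332354)) [259.56521739 195.56521739] [ 9  8 11 12 92]
  R,ang 0.0847 139.76912936901232
side (np.float64(297.84575387883217), np.float64(248.4335839505003)) [296.9        249.62857143] [  6   9  15  12 140]
  R,ang 0.0864 136.20096837873018
[0.54072608 0.14707178 0.07230586] [0.54255585 0.1469388  0.07273124]
top (np.float64(279.6823990905981), np.float64(203.35408941552544)) [279.55319149 203.60638298] [ 9  8 10 12 94]
  R,ang 0.0857 183.59432034851812
side (np.float64(309.98662481915954), np.float64(230.0343576869774)) [309.37301587 231.50793651] [  7   9  14  12 126]
  R,ang 0.0839 180.46255934578863
[0.51955331 0.0867048  0.07302438] [0.52073852 0.08660778 0.07328496]
rosette ((0.6033890843391418, 0.09141777455806732), 0.06537408381700516)
rosette ((0.6043299436569214, 0.09553039073944092), 0.06613625586032867)
```

View pics/top9.png

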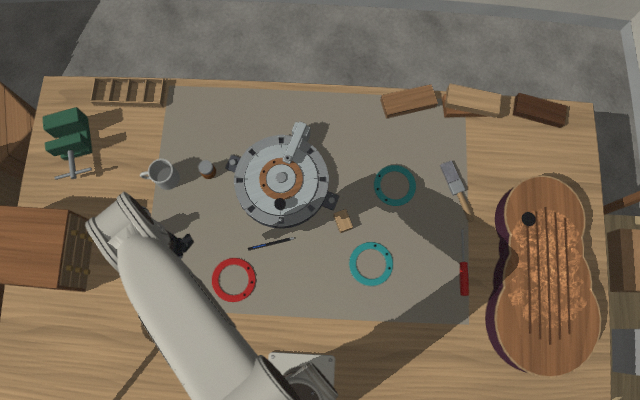

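```bash
python3 -c "
from h import *
print(ticket.job_done())"
```

```text
the job is handed in; nothing more can be done
None
```

I pressed the plunger in with the shut fingertips and turned the table anticlockwise to the next hole. I then let the plunger spring up, moved clear and handed the job in at about 9 s of the 34 s. No verdict is reported.

- **First release:** it was about 3° too far, so the nose stayed under the ring. I pressed again, turned back about 3° and released once more.
- **Plunger:** cap height triangulates at 73 mm against 72.5 mm at the start, so it is fully up. The wrist crop shows the ball seated in the hole as it was at the start.
- **Angle:** the cap's and the rosette's turn both measure about 43.8° (43.3–44.2°, or 0.755–0.771 rad). That is 1.2° short of 45°, within the play of the first and new holes (about 1.1° each). It is near the lower edge of the 0.755–0.815 rad band, so this is the weakest check.
- **Rosette and bystanders:** the rosette is centred as at the start. The top view puts it within 1 mm of the axis. The side view puts it about 4 mm off, as it also did before the move. The jar, block, pencil and the other things look unmoved.
- **Robot:** clear of everything, with about 1 N on the force sensor, its usual noise.

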